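# Cap the test port and set the valve two turns open

### The arm

A 6-joint arm with a two-finger parallel gripper is mounted at the origin on the work surface. World frame = base frame: x ahead of the robot, y to its left, z up, the work surface at z = 0. Lengths are in mm, angles in rad, forces in N, time in s.
With the tool pointing down it reaches from about 350 to 875 mm from the base axis. Payload 4.2 kg.
Tool frame: the origin (TCP) lies on the mounting face of the last link; the fingertips stand robot.tip_extent ahead of it and the grasp point (between the pads) lies 164 mm ahead of it (robot.tip_extent is the distance from the TCP to the fingertips, in mm); z points along the fingers, y is the direction in which the jaws open and shut (so a half turn about z gives the same grasp; the last joint's range is limited). The gripper opens to 87 mm and grips with 3 to 60 N. Pads are 19 mm wide; open, the fingers measure 117 mm over their backs; the gripper's body (75 mm by 190 mm) begins 51 mm behind the grasp point.
Start: joints at [1.513, 0.385, 0.008, 0, -1.194, -0.259], TCP at [194.672, 593.888, 404.75] pointing down, gripper open.
Joint ranges: [-3.14, 3.14], [-1.21, 2.06], [-1.07, 1.41], [-3.16, 2.05], [-2.99, -0.16], [-3.1, 3.1]. Speed limits (rad/s): [2.79, 2.79, 3.14, 3.14, 3.14, 3.14].

### API

Orientations are given as a 3x3 rotation matrix whose columns are the frame's x, y, z axes.
In Python, from workcell import readout, cams, robot gives the robot as it stands.
- The arm moves only by the tool arm_command, never from a script. Its argument "moves" is a list of rows, each a list of 7 numbers: the finger opening in mm, from 0 to 87, then the shift along the tool's x, y, z in mm, then the turn, a rotation vector about the tool's x, y, z in degrees. In form: [[jaw, tx, ty, tz, rx, ry, rz], ...]. A call has 1 to 20 rows; each row is the pose to reach, as a shift and turn from the pose commanded when the call began, along the tool's axes at that moment; what a row does not reach only later rows make up. A row lasts 1/8 s, in which the tool goes at most 62.5 mm and 10.7 degrees, less where a joint would pass 70% of its speed; a pose out of reach is approached as far as the arm can. A call with a gripper value outside its range is refused whole. The fingers move at their own pace and stop on an object; the grip force is fixed at half the most. Time passes only in rows, so rows that repeat a pose let the fingers close. It gives the time, the measured TCP pose, the force and the opening at its end, in the units of the state.
- readout.read_state(): the state, without advancing time (a new reading comes with each control period).
- cams.snapshot(name): name is "scene" or "top" or "wrist"; returns a dict with "frame" (400x640x3 uint8, red, green, blue), "fx", "fy", "cx", "cy" (pixels), "xyz" and "attitude" of the camera in the world; the wrist camera has in their place "mount" (4x4, takes a point from camera to tool coordinates, whose origin is the TCP and whose axes are the flange's). Camera axes: x right, y up, looking along -z (the intrinsics and any distortion apply to the point x, -y, -z); pixel columns grow to the right and rows downward; lengths in mm; the calibration is good to about 2 mm. A picture is of the moment at which its call begins: read the wrist's pose just before it. There is no depth.
- robot.sign_off(): hands the job in, once; it reports no verdict.
The state is a dict: "time": time; "joint_pos": joint angles; "dq": joint speeds; "joint_torque": joint torques, N m; "position": TCP position; "tool_rot": TCP orientation; "contact_force": force on the tool from outside, world axes, zero at the start; "ft_torque": the same for the moment, N m; "gripper_width": opening from 0.0 (shut) to 1.0 (fully open).
Only numpy, scipy, OpenCV 4.12 (cv2) and the standard library are available. Lean on these libraries where they do the work, as an engineer would, in place of code of your own. Each camera call takes 0.05 s, during which the arm holds its last target.

### The job

Get the test manifold ready: take the knobbed blanking cap out of the parts tray, seat it rim-down, fully home in the round recess of the manifold's open port, and let go of it. Then, by the revolving handle on the valve's handwheel, close the valve (clockwise from above) until it comes up against its stop, and back it off exactly two full turns. Finish there still gripping that handle between the fingers, and leave the other things where they lie.

Things in the scene. Friction and masses are not known exactly. Their poses are not given: they have to be found in the camera images.
- cap_center (a point): Centre (half-way up) of the loose blanking cap, bare aluminium, 180 g nominal, 50 mm high in all: a hollow round skirt, outer diameter 56 mm and 18 mm high, open at the bottom (rim down as it stands in the tray), closed on top, with a solid round grip knob 24 mm in diameter standing on it, from 18 to 50 mm above the rim. The point is on the cap's axis, 25 mm above the rim; its z axis points from the rim to the knob. The cap is round, so its yaw does not matter.
- port_floor (a point): Centre of the floor of the port recess in the manifold's top, where the cap goes: a round pocket 60 mm in diameter and 10 mm deep, its floor 40 mm above the bench and its mouth 50 mm above the bench, with a small nipple (22 mm in diameter, 7 mm high) in the middle that the hollow cap goes over. With the cap home, cap_center is 25 mm above this point. z is up.
- manifold: The fixed steel manifold block, 300 mm long along its own y, 90 mm wide along its own x, 50 mm high; origin at the centre of its underside, on the bench. The port recess lies 100 mm towards its -y end, the valve's axis 75 mm towards its +y end. Two low pipe unions stick out of the block at the valve's end, one 50 mm on the +x side and one 30 mm at the +y end, both below the block's top.
- valve_axis (a point): Point on the vertical turning axis of the valve's handwheel, 142 mm above the bench, level with the middle of the handle. The wheel is black, 112 mm over the rim, with three spokes, its rim between 100 and 112 mm above the bench; it does not rise or sink as it turns.
- wheel (a joint): Turning angle of the valve's handwheel in rad: 0 is closed, hard against the stop; it grows as the wheel is turned anticlockwise seen from above (opening), so two turns open reads 12.57. It starts 0.35 to 0.9 turns open and can open to 3.5 turns. At 0 the handle stands on the manifold's +x side of the axis, and it goes round with the wheel. It turns with a steady friction of about 0.1 N m (2 N at the handle) and stays where it is left.
- handle_mid (a point): Middle of the handle, to be gripped: see handle; 142 mm above the bench, 50 mm from the valve's axis.
- handle: The upright revolving handle on the handwheel's rim: a bare aluminium cylinder 22 mm in diameter and 50 mm high, from 116 to 166 mm above the bench, origin at the centre of its underside, 50 mm from the wheel's axis. It spins freely on its own upright pin, so a hand that keeps its direction can carry it round and round.
- cap: The blanking cap itself (see cap_center); origin at the centre of its rim.
- tray: The fixed shallow steel parts tray that the cap stands in, 240 mm along its own x, 120 mm along its own y, walls 16 mm high, floor 4 mm thick; origin under its centre, on the bench.
- collar: Bystander: a plain open aluminium ring with no knob, 56 mm outside, 38 mm inside, 18 mm high, loose in the same tray about 110 mm from the cap; origin at the centre of its underside. Leave it.
- spanner: Bystander: a 180 mm steel spanner lying on the bench beyond the manifold's valve end; origin under its middle. Leave it.
- grease_jar: Bystander: a jar 64 mm in diameter and 70 mm high on the bench beyond the spanner; origin at the centre of its underside. Leave it.
There are look-alikes about, which are no part of the job. What is shaped like the cap but blue or orange is not meant.

How it is judged:
By the outcome, as a careful person would: the job done as asked, in the order asked, and still so for the second after the job is handed in, while the arm keeps its last pose, push and grip.
It also fails if it takes over 72 s, if anything falls off the work surface, if the arm or the gripper's body presses on something with over 40 N, if the wrist force passes 120 N, or if a joint passes its speed limit or range.

## Working session

There is one attempt and no reset: what is moved stays moved. The work goes in short steps, Python scripts to look and compute and a tool call to move; the robot and the scene stay as the last step left them, time stands still between calls to the robot, and variables do not carry over. Pictures are saved under pics/ and viewed, and the job is handed in when it is done.

Besides the shell and the picture viewer there is one more tool, called after "Request:" as name([rows], argument=value, ...), one row to a line, values as JSON. arm_command: Moves the arm, as the interface text tells. Its arguments: {"type":"object","properties":{"moves":{"type":"array"}},"required":["moves"]}

```bash
mkdir -p pics; ls
python3 - <<'E'
from workcell import readout, cams, robot
import cv2
s=readout.read_state(); print(s); print(robot.tip_extent)
for n in ["scene","top","wrist"]:
    c=cams.snapshot(n); cv2.imwrite(f"pics/{n}0.png",c["frame"][:,:,::-1])
    print(n,{k:v for k,v in c.items() if k!="frame"})
E
```

```text
pics
{'time': 0.0, 'joint_pos': array([ 1.51259794e+00,  3.85573355e-01,  6.63893194e-03, -5.12695050e-04,
       -1.19402463e+00, -2.58580925e-01]), 'dq': array([-0.00101918, -0.00115957,  0.0012378 ,  0.00057205,  0.00039761,
        0.00047164]), 'joint_torque': array([ 3.68909980e-05, -3.90659630e+01,  1.87404370e+01,  4.21958864e+00,
        1.10141945e-02, -1.93395322e-04]), 'position': array([194.6041164 , 593.71762844, 403.65213   ]), 'tool_rot': array([[ 9.50184706e-01, -3.11686803e-01, -6.01719607e-04],
       [-3.11687370e-01, -9.50182320e-01, -2.13129107e-03],
       [ 9.25519671e-05,  2.21266858e-03, -9.99997548e-01]]), 'contact_force': array([-0.82410267, -0.08848108, -0.31233098]), 'ft_torque': array([ 0.02618881,  0.01949717, -0.03260075]), 'gripper_width': 0.999066794265347}
182.2
scene {'fx': 509.25003547553234, 'fy': 509.25003547553234, 'cx': 315.5502303774002, 'cy': 199.8885044194831, 'xyz': array([1438.35077802,  246.64492492, 1022.18369107]), 'attitude': array([[-0.30849941, -0.63354976,  0.70953704],
       [ 0.95121848, -0.208132  ,  0.22773775],
       [ 0.00339417,  0.74518171,  0.66685284]])}
top {'fx': 503.8593483149439, 'fy': 503.8593483149439, 'cx': 322.3350032648206, 'cy': 195.60357235849597, 'xyz': array([ 245.11531617,  -63.2838646 , 1605.88441375]), 'attitude': array([[ 0.02422965,  0.98830981, -0.15052125],
       [-0.99968697,  0.02301383, -0.00981435],
       [-0.00623555,  0.15071193,  0.98855806]])}
wrist {'fx': 332.6327194815478, 'fy': 332.6327194815478, 'cx': 327.5065028045379, 'cy': 203.86940378809922, 'mount': array([[-1.03707319e-03,  9.68027213e-01,  2.50843056e-01,
         6.93417703e+01],
       [ 9.99999462e-01,  9.97992279e-04,  2.83001460e-04,
         8.35238629e-01],
       [ 2.36136814e-05,  2.50843214e-01, -9.68027728e-01,
         1.98893790e+01],
       [ 0.00000000e+00,  0.00000000e+00,  0.00000000e+00,
         1.00000000e+00]])}
```

View pics/scene0.png

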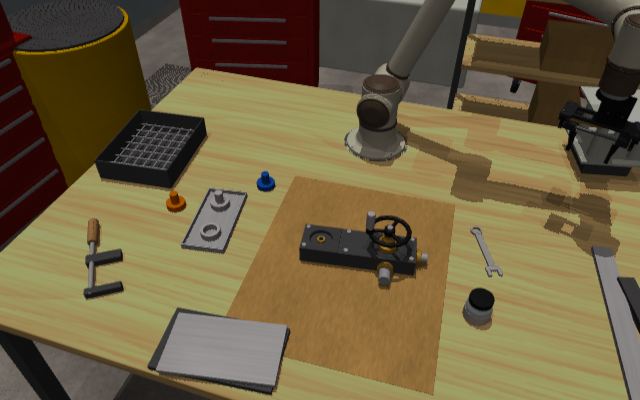

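View pics/top0.png

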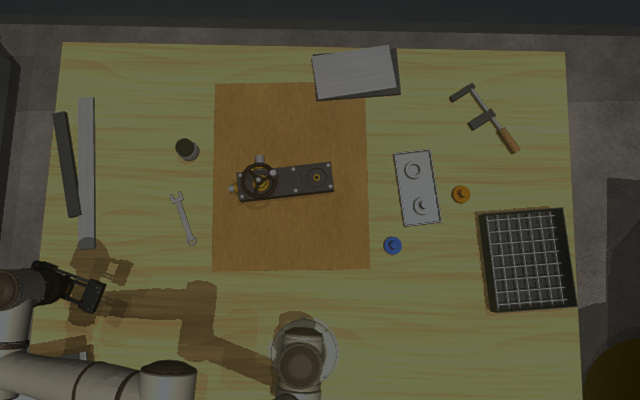

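View pics/wrist0.png

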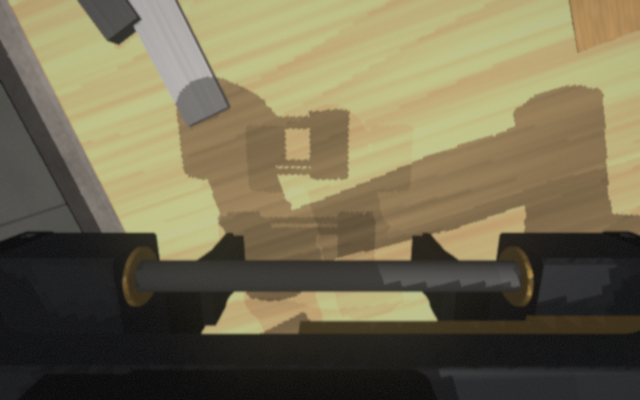

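The scene and top pictures show the tray with the bare cap (top ≈ 421,206) and the collar (413,170). They also show the port (316,178), the wheel (258,181), and the blue and orange look-alikes. I'll zoom in.

```bash
cat > h.py <<'E'
import numpy as np, cv2
from workcell import readout, cams, robot
def campose(c, s=None):
    if "mount" in c:
        M=np.array(c["mount"]); R=s["tool_rot"]; return R@M[:3,3]+s["position"], R@M[:3,:3]
    return c["xyz"], c["attitude"]
def ray(c,u,v,s=None):
    o,R=campose(c,s); d=R@np.array([(u-c["cx"])/c["fx"],-(v-c["cy"])/c["fy"],-1.]); return o,d
def onz(c,u,v,z,s=None):
    o,d=ray(c,u,v,s); return o+d*(z-o[2])/d[2]
def proj(c,p,s=None):
    o,R=campose(c,s); q=R.T@(np.array(p)-o); return c["cx"]+c["fx"]*q[0]/-q[2], c["cy"]-c["fy"]*q[1]/-q[2]
def tri(rs):
    A=np.zeros((3,3));b=np.zeros(3)
    for o,d in rs:
        d=d/np.linalg.norm(d);P=np.eye(3)-np.outer(d,d);A+=P;b+=P@o
    p=np.linalg.solve(A,b); return p,[np.linalg.norm(np.cross(p-o,d/np.linalg.norm(d))) for o,d in rs]
E
python3 - <<'E'
from h import *
t=cams.snapshot("top");s=cams.snapshot("scene")
a=cv2.resize(t["frame"][140:260,220:460],None,fx=3.3,fy=3.3,interpolation=cv2.INTER_CUBIC)
cv2.imwrite("pics/tz.png",cv2.convertScaleAbs(a[:,:,::-1],alpha=1.8))
b=cv2.resize(s["frame"][160:310,160:460],None,fx=2.6,fy=2.6,interpolation=cv2.INTER_CUBIC)
cv2.imwrite("pics/sz.png",b[:,:,::-1])
E
```

```text
(no output)
```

View pics/tz.png

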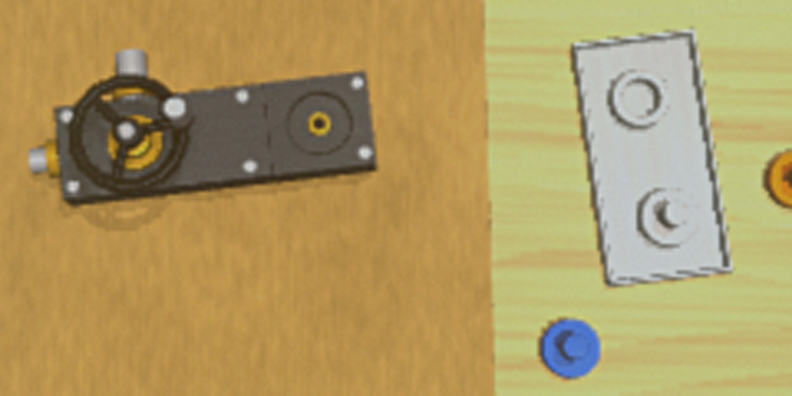

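View pics/sz.png

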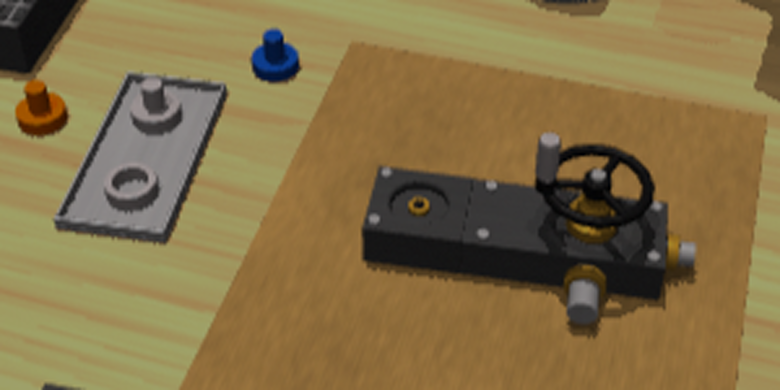

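Run:
```python
from h import *
t=cams.snapshot("top");s=cams.snapshot("scene")
T=lambda x,y:(220+x/3.3,140+y/3.3)
S=lambda x,y:(160+x/2.6,160+y/2.6)
def two(n,a,b,z):
    a=T(*a);b=S(*b);p,r=tri([ray(t,*a),ray(s,*b)])
    print(n,"tri",p.round(1),np.round(r,1),"top",onz(t,*a,z).round(1),"scene",onz(s,*b,z).round(1))
two("skirt top",(667,217),(156,106),22)
two("knobtop",(666,212),(151,84),54)
two("handle top",(174,107),(549,141),166)
two("port",(320,123),(420,202),50)
two("nipple",(319,124),(419,204),47)
two("wheel",(128,132),(597,186),106)
two("collar",(637,98),(132,183),22)
two("scr1",(66,116),(654,256),52);two("scr2",(73,187),(659,206),52)
two("scr3",(357,83),(374,218),52);two("scr4",(364,152),(386,173),52)
```

```text
skirt top tri [ 461.3 -364.    17.7] [1. 1.] top [ 461.1 -364.2   22. ] scene [ 465.4 -360.3   22. ]
knobtop tri [ 462.9 -360.4   52.3] [3. 3.] top [ 461.5 -357.2   54. ] scene [ 465.  -362.4   54. ]
handle top tri [530.1  98.3 161.2] [0.6 0.6] top [529.3  97.1 166. ] scene [535.   99.7 166. ]
port tri [539.7 -27.2  47.4] [2.4 2.4] top [539.9 -29.6  50. ] scene [541.6 -24.1  50. ]
nipple tri [539.6 -27.2  44.2] [1.4 1.4] top [539.4 -28.6  47. ] scene [541.8 -25.   47. ]
wheel tri [517.  146.8 103.5] [1.3 1.3] top [516.8 145.1 106. ] scene [519.1 148.4 106. ]
collar tri [ 578.1 -336.    14.5] [1.1 1.1] top [ 576.9 -335.8   22. ] scene [ 584.3 -330.6   22. ]
scr1 tri [540.8 213.8  50.5] [1.2 1.2] top [540.7 212.4  52. ] scene [541.8 215.   52. ]
scr2 tri [472.4 205.4  50.2] [2.7 2.7] top [472.5 202.4  52. ] scene [473.3 208.1  52. ]
scr3 tri [578.8 -62.4  51.4] [1.6 1.6] top [579.1 -63.9  52. ] scene [578.9 -60.7  52. ]
scr4 tri [512.6 -71.2  49.7] [0.9 0.9] top [512.5 -72.   52. ] scene [514.6 -69.6  52. ]
```

```bash
cat >> h.py <<'E'
from scipy.spatial.transform import Rotation as Ro
def Rdown(yaw):
    a=np.radians(yaw); x=np.array([np.cos(a),np.sin(a),0]); z=np.array([0,0,-1.]); return np.c_[x,np.cross(z,x),z]
def plan(p,yaw):
    "p: world grasp point target"
    s=readout.read_state(); R=s["tool_rot"]; D=Rdown(yaw)
    t=np.array(p,float)+[0,0,164]
    print("shift",(R.T@(t-s["position"])).round(1),"rot",np.degrees(Ro.from_matrix(R.T@D).as_rotvec()).round(2), "cur grasp",(s["position"]+R[:,2]*164).round(1),"t",round(s["time"],2),"F",s["contact_force"].round(1))
E
python3 - <<'E'
from h import *
plan((500,147,240),-82.5)
plan((550,40,200),-82.5)
E
```

```text
shift [429.4 329.5   0.7] rot [ 2.000e-02 -2.000e-02  6.435e+01] cur grasp [194.7 593.8 240.5] t 0.35 F [ 0.1 -0.2  0.5]
shift [510.2 415.6  40.7] rot [ 2.000e-02 -2.000e-02  6.435e+01] cur grasp [194.7 593.8 240.5] t 0.35 F [ 0.1 -0.2  0.5]
```

Request:
arm_command([
  [87, 45, 35, 0, 0, 0, 7],
  [87, 90, 70, 0, 0, 0, 14],
  [87, 135, 104, 0, 0, 0, 21],
  [87, 180, 138, 0, 0, 0, 28],
  [87, 225, 173, 0, 0, 0, 35],
  [87, 270, 207, 0, 0, 0, 42],
  [87, 315, 242, 0, 0, 0, 49],
  [87, 360, 276, 0, 0, 0, 56],
  [87, 405, 311, 0, 0, 0, 62],
  [87, 450, 350, 15, 0, 0, 64.35],
  [87, 490, 395, 30, 0, 0, 64.35],
  [87, 510, 415, 40, 0, 0, 64.35],
  [87, 510, 415, 40, 0, 0, 64.35],
  [87, 510, 415, 40, 0, 0, 64.35],
])

```text
time: 2.1
position: [549.9, 41.0, 365.1]
tool_rot: [[0.131, -0.991, 0.0], [-0.991, -0.131, 0.0], [-0.0, -0.001, -1.0]]
contact_force: [0.5, 1.0, 0.0]
gripper_width: 1.005
```

Run:
```python
from h import *
plan((550,40,200),-82.5)
s=readout.read_state();c=cams.snapshot("wrist");np.save("w1.npy",dict(c=c,s=s),allow_pickle=True)
cv2.imwrite("pics/w1.png",cv2.convertScaleAbs(c["frame"][:,:,::-1],alpha=1.3))
for p in [(539.7,-28,50),(517,147,106),(530,98,166)]: print(np.round(proj(c,p,s),1))
```

```text
shift [1.  0.1 1.1] rot [-0.03  0.01  0.01] cur grasp [550.   41.1 201.1] t 2.1 F [0.5 1.  0. ]
[350.7 120.5]
[351.2 339.9]
[348.7 332.4]
```

View pics/w1.png

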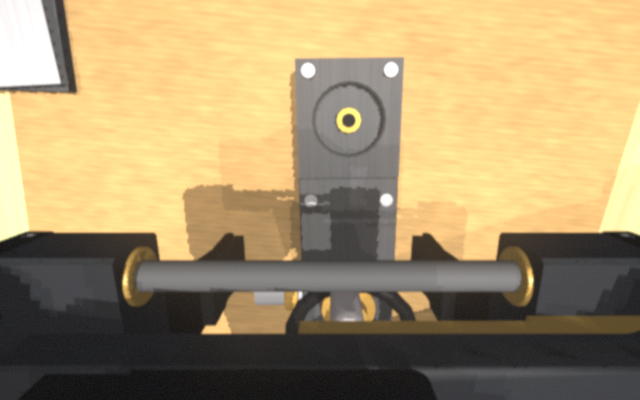

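The wrist picture shows the port recess at about (349,119) and the nipple at (349,120), about where predicted. I'll refine these with masks.

Run:
```python
from h import *
d=np.load("w1.npy",allow_pickle=True).item();c,s=d["c"],d["s"]
f=c["frame"]; hsv=cv2.cvtColor(f,cv2.COLOR_RGB2HSV)
m=((hsv[...,0]>15)&(hsv[...,0]<35)&(hsv[...,1]>120)).astype(np.uint8); m2=np.zeros_like(m); m2[95:150,325:375]=m[95:150,325:375]
k,_=cv2.findContours(m2,cv2.RETR_EXTERNAL,cv2.CHAIN_APPROX_NONE); k=max(k,key=cv2.contourArea)
e=cv2.fitEllipse(k); print("nipple",e, onz(c,*e[0],47,s).round(1))
z=cv2.resize(f[50:180,280:420],None,fx=5,fy=5,interpolation=cv2.INTER_CUBIC)
cv2.imwrite("pics/w1z.png",cv2.convertScaleAbs(z[:,:,::-1],alpha=2))
plan((462,-320,150),-82.5)
```

```text
nipple ((347.8555603027344, 120.19131469726562), (23.059152603149414, 23.63352394104004), 22.659116744995117) [542.  -27.9  47. ]
shift [346.8 134.7  51.1] rot [-0.05  0.01  0.06] cur grasp [550.   41.5 201.3] t 2.15 F [-0.3 -0.3 -0.1]
```

View pics/w1z.png

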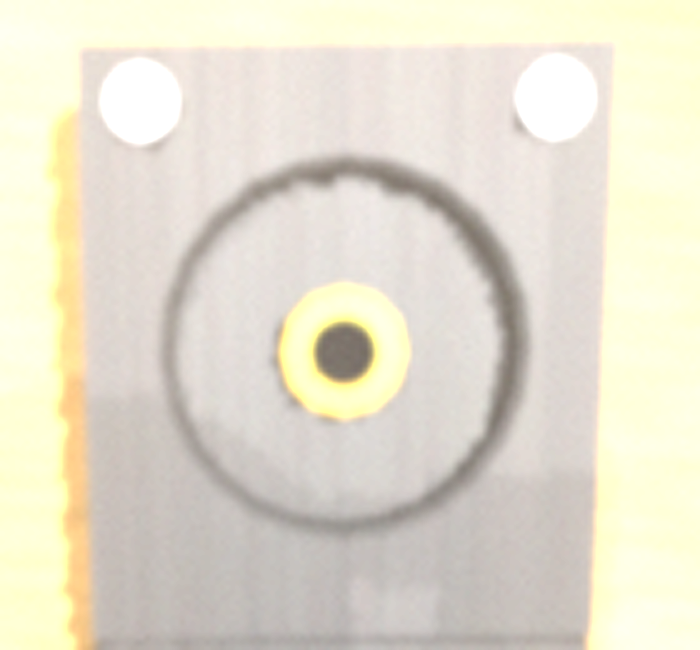

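Request:
arm_command([
  [87, 50, 22, 8, 0, 0, 0],
  [87, 100, 44, 16, 0, 0, 0],
  [87, 150, 66, 24, 0, 0, 0],
  [87, 200, 88, 32, 0, 0, 0],
  [87, 250, 110, 40, 0, 0, 0],
  [87, 300, 130, 48, 0, 0, 0],
  [87, 321, 140, 51, 0, 0, 0],
  [87, 321, 140, 51, 0, 0, 0],
  [87, 321, 140, 51, 0, 0, 0],
])

```text
time: 3.28
position: [453.6, -294.8, 314.3]
tool_rot: [[0.132, -0.991, 0.001], [-0.991, -0.132, -0.0], [0.0, -0.001, -1.0]]
contact_force: [-0.4, 0.5, -0.3]
gripper_width: 1.003
```

Run:
```python
from h import *
plan((462,-361,100),-82.5)
s=readout.read_state();c=cams.snapshot("wrist");np.save("w2.npy",dict(c=c,s=s),allow_pickle=True)
cv2.imwrite("pics/w2.png",c["frame"][:,:,::-1])
for p in [(462,-361,54),(462,-361,22),(578,-335,22)]: print(np.round(proj(c,p,s),1))
```

```text
shift [66.7  0.5 50.4] rot [-0.06 -0.02  0.09] cur grasp [ 453.8 -294.8  150.3] t 3.27 F [-0.4  0.5 -0.3]
[329.4 121.9]
[329.2 121.4]
[181.9 134.9]
```

View pics/w2.png

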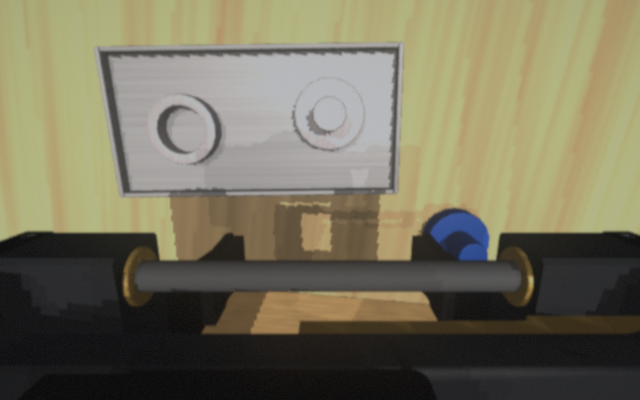

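Run:
```python
from h import *
d=np.load("w2.npy",allow_pickle=True).item();c,s=d["c"],d["s"]
z=cv2.resize(c["frame"][65:165,270:390],None,fx=6,fy=6,interpolation=cv2.INTER_CUBIC)
cv2.imwrite("pics/w2z.png",cv2.convertScaleAbs(z[:,:,::-1],alpha=1.2))
for u,v,h in[(329.5,113,54),(329,115,22),(458,237,20)]: print(onz(c,u,v,h,s).round(1))
d=np.load("w1.npy",allow_pickle=True).item();print(onz(d["c"],349.1,118.8,50,d["s"]).round(1))
```

```text
[ 462.7 -367.    54. ]
[ 462.8 -365.9   22. ]
[ 337.4 -278.5   20. ]
[541.2 -29.2  50. ]
```

View pics/w2z.png

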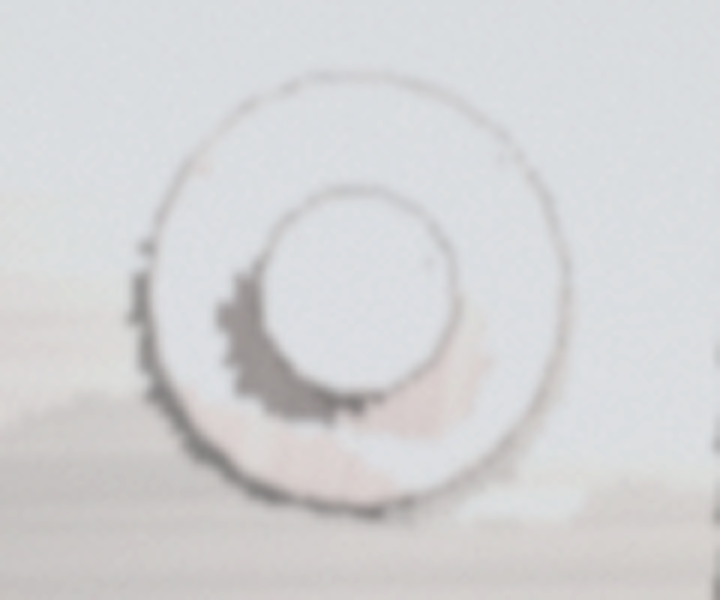

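Request:
arm_command([
  [70, 45, 0.5, 20, 0, 0, 0],
  [70, 71, 0.7, 60, 0, 0, 0],
  [70, 71, 0.7, 90, 0, 0, 0],
  [70, 71, 0.7, 107, 0, 0, 0],
  [70, 71, 0.7, 107, 0, 0, 0],
  [15, 71, 0.7, 107, 0, 0, 0],
  [15, 71, 0.7, 107, 0, 0, 0],
  [15, 71, 0.7, 107, 0, 0, 0],
  [15, 71, 0.7, 107, 0, 0, 0],
  [15, 71, 0.7, 107, 0, 0, 0],
  [15, 71, 0.7, 107, 0, 0, 0],
])

```text
time: 4.7
position: [461.7, -366.4, 206.8]
tool_rot: [[0.131, -0.991, 0.0], [-0.991, -0.131, -0.0], [0.0, -0.0, -1.0]]
contact_force: [-0.8, 0.3, 0.5]
gripper_width: 0.268
```

Run:
```python
from h import *
plan((462.5,-365.5,43),-82.5)
print(readout.read_state()["gripper_width"]*87)
s=readout.read_state();c=cams.snapshot("wrist")
cv2.imwrite("pics/w3.png",c["frame"][:,:,::-1])
```

```text
shift [-0.8 -0.9 -0.2] rot [-0.01 -0.01 -0.  ] cur grasp [ 461.8 -366.4   42.8] t 4.7 F [-0.8  0.3  0.5]
23.30461265213673
```

View pics/w3.png

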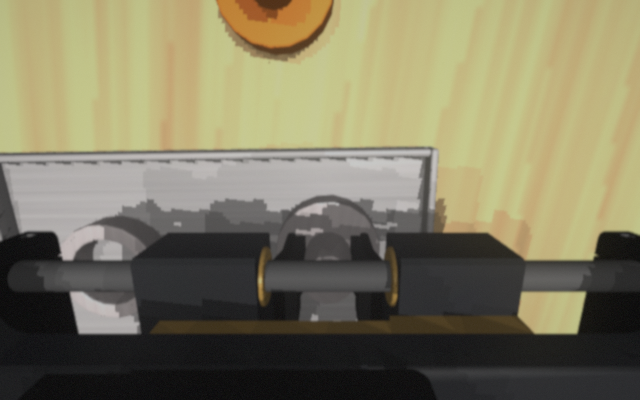

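Request:
arm_command([
  [15, 0, 0, -15, 0, 0, 0],
  [15, 0, 0, -45, 0, 0, 0],
  [15, -20, -6, -90, 0, 0, 0],
  [15, -60, -19, -130, 0, 0, 0],
  [15, -110, -34, -147, 0, 0, 0],
  [15, -165, -51, -147, 0, 0, 0],
  [15, -220, -69, -147, 0, 0, 0],
  [15, -275, -86, -147, 0, 0, 0],
  [15, -330, -103, -147, 0, 0, 0],
  [15, -380, -118, -147, 0, 0, 0],
  [15, -395.5, -123, -147, 0, 0, 0],
  [15, -395.5, -123, -147, 0, 0, 0],
  [15, -395.5, -123, -147, 0, 0, 0],
  [15, -395.5, -123, -147, 0, 0, 0],
])

```text
time: 6.5
position: [531.8, 40.6, 353.8]
tool_rot: [[0.129, -0.992, -0.0], [-0.992, -0.129, -0.0], [0.0, 0.0, -1.0]]
contact_force: [-0.3, -0.3, -1.2]
gripper_width: 0.268
```

Run:
```python
from h import *
plan((541.5,-28.2,100),-82.5)
s=readout.read_state();print(s["gripper_width"]*87)
c=cams.snapshot("wrist");np.save("w4.npy",dict(c=c,s=s),allow_pickle=True)
f=c["frame"];cv2.imwrite("pics/w4.png",f[:,:,::-1])
hsv=cv2.cvtColor(f,cv2.COLOR_RGB2HSV)
u,v=map(int,proj(c,(541.5,-28.5,47),s));print(u,v)
m=((hsv[...,0]>15)&(hsv[...,0]<35)&(hsv[...,1]>120)).astype(np.uint8); m2=np.zeros_like(m); m2[v-25:v+25,u-25:u+25]=m[v-25:v+25,u-25:u+25]
k,_=cv2.findContours(m2,cv2.RETR_EXTERNAL,cv2.CHAIN_APPROX_NONE); k=max(k,key=cv2.contourArea)
e=cv2.fitEllipse(k); print("nipple",e, onz(c,*e[0],47,s).round(1))
z=cv2.resize(f[v-55:v+55,u-55:u+55],None,fx=5,fy=5,interpolation=cv2.INTER_CUBIC);print(u-55,v-55)
cv2.imwrite("pics/w4z.png",cv2.convertScaleAbs(z[:,:,::-1],alpha=2))
```

```text
shift [69.5 -0.8 89.8] rot [ 0.02 -0.01 -0.11] cur grasp [531.7  40.6 189.8] t 6.5 F [-0.3 -0.3 -1.2]
23.287030053893435
327 117
nipple ((326.8490295410156, 117.80896759033203), (24.149160385131836, 24.62823486328125), 169.18202209472656) [541.7 -28.1  47. ]
272 62
```

View pics/w4z.png

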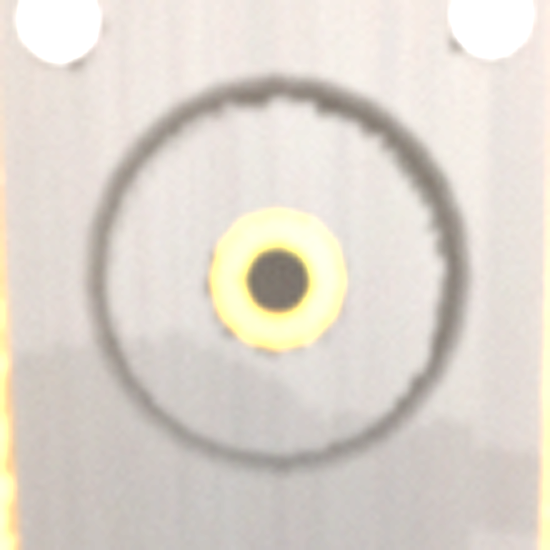

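View pics/w4.png

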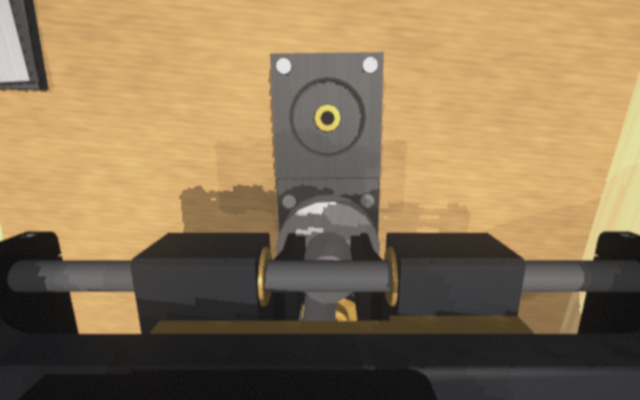

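Run:
```python
from h import *
d=np.load("w4.npy",allow_pickle=True).item();c,s=d["c"],d["s"];f=c["frame"]
R=s["tool_rot"];p=s["position"]
w=lambda x,y,z: proj(c,R@np.array([x,y,z])+p,s)
print(w(0,0,185),[w(0,yy,185)for yy in(-28,28)],w(28,0,185),w(0,0,152))
print(R.T@(onz(c,327.6,116.5,50,s)-p),onz(c,327.6,116.5,50,s), R.T@(onz(c,326.85,117.8,47,s)-p))
z=cv2.resize(f[180:340,250:410],None,fx=4,fy=4,interpolation=cv2.INTER_CUBIC)
cv2.imwrite("pics/w4c.png",cv2.convertScaleAbs(z[:,:,::-1],alpha=1.8))
```

```text
(np.float64(328.6572194083697), np.float64(252.41826632866452)) [(np.float64(276.13276326020264), np.float64(252.4567838469149)), (np.float64(381.1954604713619), np.float64(252.37973870158586))] (np.float64(328.648093270402), np.float64(201.47674551048723)) (np.float64(328.8655698502535), np.float64(282.05771844080607))
[ 70.417917    -0.53325104 303.79968659] [541.24831084 -29.21926812  50.        ] [ 69.37738097  -1.16149396 306.79934959]
```

View pics/w4c.png

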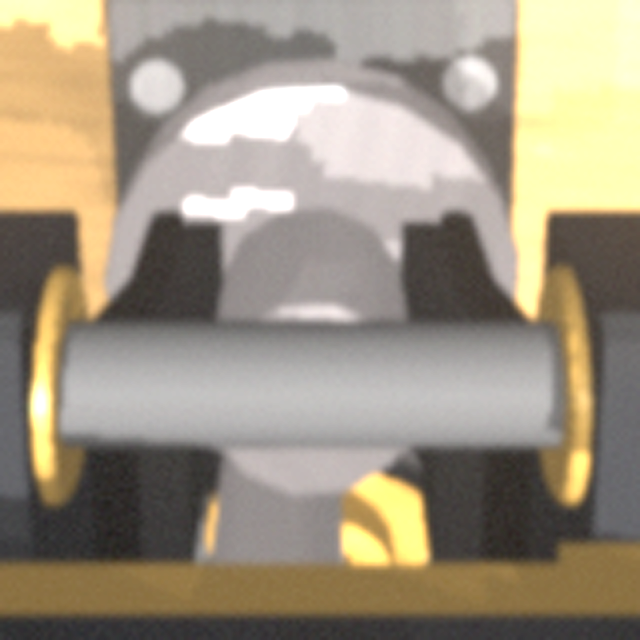

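Request:
arm_command([
  [15, 40, -0.3, 10, 0, 0, 0],
  [15, 69.6, -0.6, 60, 0, 0, 0],
  [15, 69.6, -0.6, 90, 0, 0, 0],
  [15, 69.6, -0.6, 95, 0, 0, 0],
  [15, 69.6, -0.6, 95, 0, 0, 0],
  [15, 69.6, -0.6, 95, 0, 0, 0],
])

```text
time: 7.3
position: [542.4, -26.8, 260.5]
tool_rot: [[0.131, -0.991, 0.003], [-0.991, -0.131, 0.001], [-0.0, -0.004, -1.0]]
contact_force: [-0.7, 1.1, -2.4]
gripper_width: 0.264
```

Run:
```python
from h import *
plan((541.3,-28.5,78.8),-82.5)
for i in range(3): print(cams.snapshot("top")["fx"], readout.read_state()["position"])
t=cams.snapshot("top");s=cams.snapshot("scene");c=cams.snapshot("wrist")
b=cv2.resize(s["frame"][190:290,260:460],None,fx=3,fy=3,interpolation=cv2.INTER_CUBIC)
cv2.imwrite("pics/s5.png",b[:,:,::-1]); cv2.imwrite("pics/w5.png",c["frame"][:,:,::-1])
```

```text
shift [ 1.6  1.3 17.7] rot [-0.2   0.    0.04] cur grasp [542.9 -26.7  96.5] t 7.3 F [-0.7  1.1 -2.4]
503.8593483149439 [542.20628512 -26.76063375 260.34891571]
503.8593483149439 [542.06896237 -26.76127332 260.17519302]
503.8593483149439 [541.93641459 -26.79209759 259.95878637]
```

View pics/s5.png

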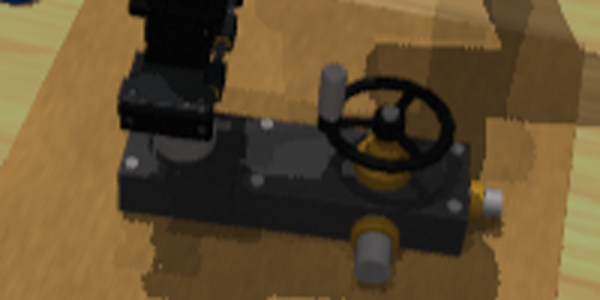

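View pics/w5.png

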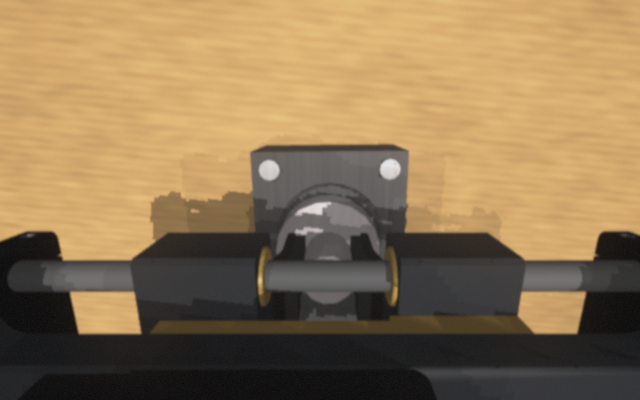

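Request:
arm_command([
  [15, 1, 0, 3, 0, 0, 0],
  [15, 1, 0, 3, 0, 0, 0],
  [15, 1, 0, 3, 0, 0, 0],
  [15, 1, 0, 3, 0, 0, 0],
])

```text
time: 8.1
position: [541.9, -28.1, 255.7]
tool_rot: [[0.131, -0.991, -0.0], [-0.991, -0.131, -0.0], [0.0, 0.0, -1.0]]
contact_force: [0.4, 0.4, -2.1]
gripper_width: 0.266
```

Run:
```python
from h import *
plan((541.4,-28.3,78.8),-82.5)
s=readout.read_state();c=cams.snapshot("wrist")
R=s["tool_rot"];p=s["position"]
f=c["frame"];z=cv2.resize(f[160:320,240:420],None,fx=4,fy=4,interpolation=cv2.INTER_CUBIC)
cv2.imwrite("pics/w6.png",cv2.convertScaleAbs(z[:,:,::-1],alpha=2))
for P in [(541.4-30*.991,-28.5-30*.131,50),(541.4+30*.991,-28.5+30*.131,50),(541.4+30*.131,-28.5-30*.991,50)]: u=proj(c,P,s);print((u[0]-240)*4,(u[1]-160)*4)
```

```text
shift [ 0.1  0.5 12.9] rot [ 0. -0.  0.] cur grasp [541.9 -28.1  91.7] t 8.1 F [ 0.4  0.4 -2.1]
559.88896164783 312.47303808499396
155.36412038989874 312.98274270426805
357.5755094686506 114.62643331106722
```

View pics/w6.png

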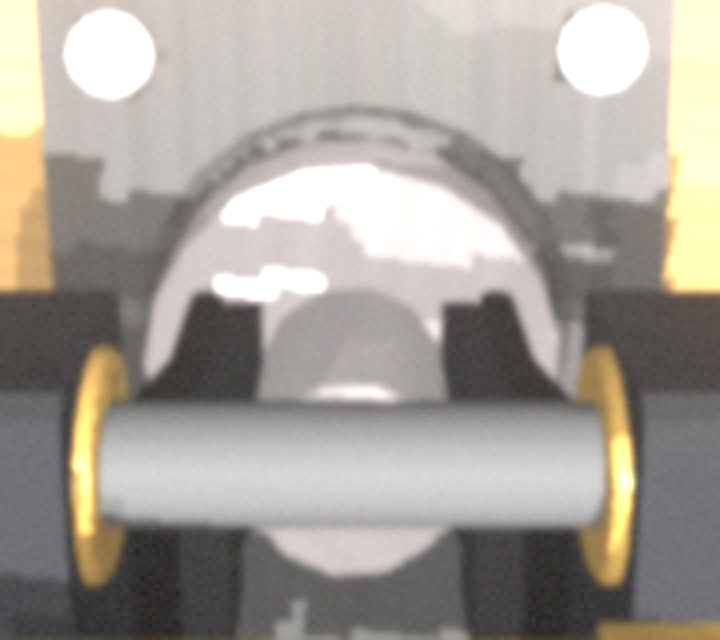

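Request:
arm_command([
  [15, 0.5, 0.6, 2, 0, 0, 0],
  [15, 0.5, 0.6, 4, 0, 0, 0],
  [15, 0.5, 0.6, 6, 0, 0, 0],
  [15, 0.5, 0.6, 6, 0, 0, 0],
  [15, 0.5, 0.6, 6, 0, 0, 0],
])

```text
time: 8.78
position: [541.3, -28.6, 249.7]
tool_rot: [[0.131, -0.991, 0.0], [-0.991, -0.131, -0.0], [0.0, -0.0, -1.0]]
contact_force: [-0.4, -0.6, -2.1]
gripper_width: 0.266
```

Run:
```python
from h import *
plan((541.4,-28.6,78.8),-82.5)
```

```text
shift [-0.  -0.1  6.9] rot [-0. -0.  0.] cur grasp [541.3 -28.6  85.7] t 8.78 F [-0.4 -0.6 -2.1]
```

Rim is below the mouth with no contact force. I'll carry on down.

Request:
arm_command([
  [15, 0, 0, 2, 0, 0, 0],
  [15, 0, 0, 4, 0, 0, 0],
  [15, 0, 0, 6, 0, 0, 0],
  [15, 0, 0, 7.5, 0, 0, 0],
  [15, 0, 0, 7.5, 0, 0, 0],
  [15, 0, 0, 7.5, 0, 0, 0],
])

```text
time: 9.52
position: [541.2, -28.7, 242.8]
tool_rot: [[0.131, -0.991, 0.0], [-0.991, -0.131, -0.0], [0.0, -0.0, -1.0]]
contact_force: [-3.8, 0.2, 5.0]
gripper_width: 0.267
```

Run:
```python
from h import *
plan((541.4,-28.6,78.8),-82.5)
```

```text
shift [-0.  -0.2 -0. ] rot [-0.   -0.01  0.01] cur grasp [541.2 -28.7  78.8] t 9.53 F [-3.8  0.2  5. ]
```

Request:
arm_command([
  [15, 0, 0, 0.7, 0, 0, 0],
  [15, 0, 0, 0.7, 0, 0, 0],
])

```text
time: 9.78
position: [541.2, -28.6, 242.7]
tool_rot: [[0.131, -0.991, 0.0], [-0.991, -0.131, -0.0], [0.0, -0.0, -1.0]]
contact_force: [-4.1, 1.5, 9.3]
gripper_width: 0.267
```

Request:
arm_command([
  [50, 0, 0, 0, 0, 0, 0],
  [50, 0, 0, 0, 0, 0, 0],
  [50, 0, 0, 0, 0, 0, 0],
  [50, 0, 0, 0, 0, 0, 0],
  [50, 0, 0, -20, 0, 0, 0],
  [50, 0, 0, -60, 0, 0, 0],
  [50, -40, 0, -100, 0, 0, 0],
  [50, -71, 0, -112, 0, 0, 0],
  [50, -71, 0, -112, 0, 0, 0],
  [50, -71, 0, -112, 0, 0, 0],
])

```text
time: 11.02
position: [531.8, 41.5, 352.8]
tool_rot: [[0.131, -0.991, -0.001], [-0.991, -0.131, -0.0], [0.0, 0.001, -1.0]]
contact_force: [0.6, 0.6, -0.9]
gripper_width: 0.574
```

Run:
```python
from h import *
plan((531,98,190),-82.5)
s=readout.read_state();c=cams.snapshot("wrist");np.save("w7.npy",dict(c=c,s=s),allow_pickle=True)
cv2.imwrite("pics/w7.png",c["frame"][:,:,::-1])
print(proj(c,(541.4,-28.6,90),s),proj(c,(541.4,-28.6,58),s))
t=cams.snapshot("top");k=cams.snapshot("scene")
b=cv2.resize(k["frame"][190:290,260:460],None,fx=3,fy=3,interpolation=cv2.INTER_CUBIC)
a=cv2.resize(t["frame"][145:215,225:345],None,fx=5,fy=4.5,interpolation=cv2.INTER_CUBIC)
cv2.imwrite("pics/s7.png",b[:,:,::-1]);cv2.imwrite("pics/t7.png",cv2.convertScaleAbs(a[:,:,::-1],alpha=1.8))
```

```text
shift [-56.2  -6.6  -1.2] rot [ 0.08 -0.01 -0.  ] cur grasp [531.5  41.4 188.8] t 11.03 F [ 0.6  0.6 -0.9]
(np.float64(327.2224318784042), np.float64(115.964492679942)) (np.float64(327.22097441474847), np.float64(116.15562612791025))
```

View pics/w7.png

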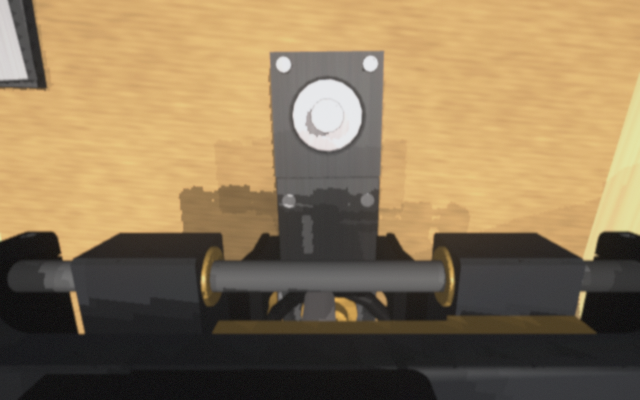

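View pics/s7.png

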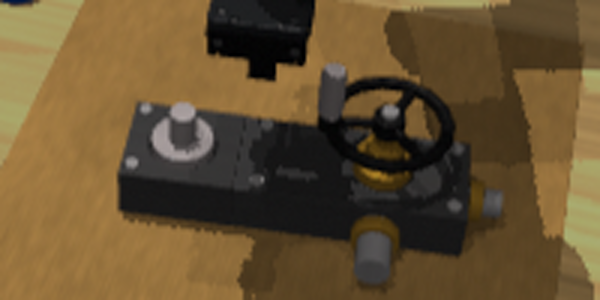

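View pics/t7.png

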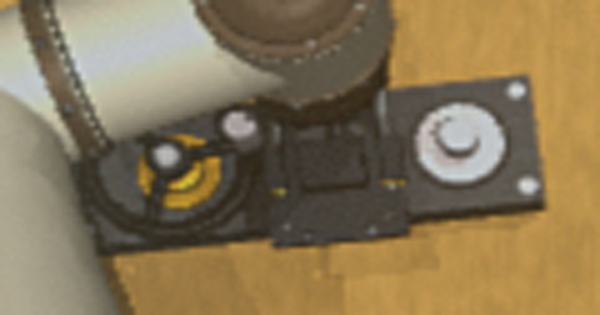

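Cap is seated, centred and released: the wrist view shows an even ring round it, centred at (327,115) as predicted. Next I'll look at the handle.

Request:
arm_command([
  [50, -40, -2, -11, 0, 0, 0],
  [50, -90, -4, -11, 0, 0, 0],
  [50, -127, -6, -11, 0, 0, 0],
  [50, -127, -6, -11, 0, 0, 0],
  [50, -127, -6, -11, 0, 0, 0],
  [50, -127, -6, -11, 0, 0, 0],
])

```text
time: 11.92
position: [521.5, 167.2, 364.3]
tool_rot: [[0.129, -0.992, -0.001], [-0.992, -0.129, -0.0], [0.0, 0.001, -1.0]]
contact_force: [-0.3, 0.6, -0.3]
gripper_width: 0.573
```

Run:
```python
from h import *
plan((531,98,142),-82.5)
s=readout.read_state();c=cams.snapshot("wrist");np.save("w8.npy",dict(c=c,s=s),allow_pickle=True)
cv2.imwrite("pics/w8.png",c["frame"][:,:,::-1])
print(proj(c,(530,98,166),s),proj(c,(517.5,145.5,112),s))
```

```text
shift [69.9 -0.5 58.3] rot [ 0.04 -0.02 -0.1 ] cur grasp [521.4 167.2 200.3] t 11.93 F [-0.3  0.6 -0.3]
(np.float64(329.31676193501704), np.float64(117.35619877283196)) (np.float64(337.6929944057822), np.float64(188.0007351081411))
```

View pics/w8.png

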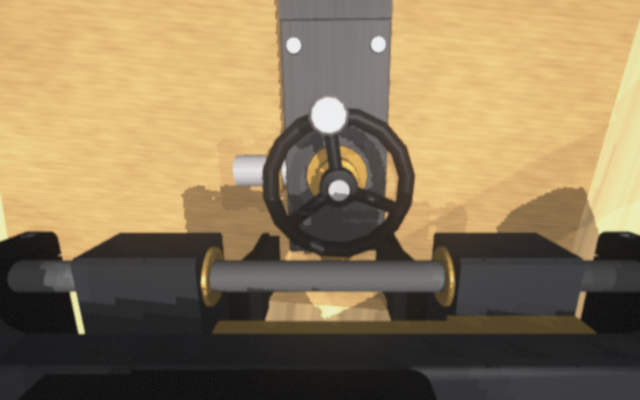

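Request:
arm_command([
  [50, 40, 0, 0, 0, 0, 0],
  [50, 70.5, 0.2, 0, 0, 0, 0],
  [50, 70.8, 0.2, 20, 0, 0, 0],
  [50, 70.8, 0.2, 45, 0, 0, 0],
  [50, 70.8, 0.2, 58, 0, 0, 0],
  [50, 70.8, 0.2, 58, 0, 0, 0],
  [50, 70.8, 0.2, 58, 0, 0, 0],
  [50, 70.8, 0.2, 58, 0, 0, 0],
])

```text
time: 12.98
position: [530.7, 98.4, 307.5]
tool_rot: [[0.131, -0.991, 0.002], [-0.991, -0.131, 0.001], [-0.0, -0.002, -1.0]]
contact_force: [0.1, -0.4, -0.2]
gripper_width: 0.573
```

Run:
```python
from h import *
plan((530.4,97,142),-82.5)
s=readout.read_state();c=cams.snapshot("wrist")
cv2.imwrite("pics/w9.png",cv2.convertScaleAbs(c["frame"][:,:,::-1],alpha=1.3))
R=s["tool_rot"];p=s["position"]
for z in(140,142,164): print(proj(c,R@np.array([0,0,z])+p,s))
```

```text
shift [1.3 0.5 1.5] rot [-0.11  0.03  0.02] cur grasp [531.   98.5 143.5] t 12.97 F [ 0.1 -0.4 -0.2]
(np.float64(328.9607258310869), np.float64(296.34942947373526))
(np.float64(328.9428675277082), np.float64(293.7981451533401))
(np.float64(328.7754976613436), np.float64(269.8872446213254))
```

View pics/w9.png

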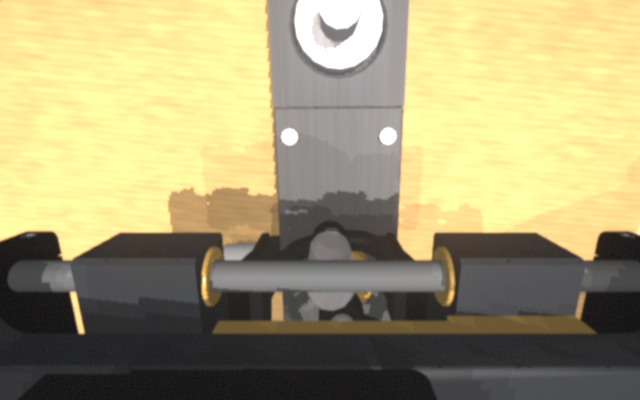

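Handle stands between the fingers at about (329,270). I'll settle and grip it.

Request:
arm_command([
  [50, 0.8, 0.3, 1, 0, 0, 0],
  [50, 0.8, 0.3, 1, 0, 0, 0],
  [12, 0.8, 0.3, 1, 0, 0, 0],
  [12, 0.8, 0.3, 1, 0, 0, 0],
  [12, 0.8, 0.3, 1, 0, 0, 0],
  [12, 0.8, 0.3, 1, 0, 0, 0],
  [12, 0.8, 0.3, 1, 0, 0, 0],
  [12, 0.8, 0.3, 1, 0, 0, 0],
])

```text
time: 14.02
position: [530.2, 97.4, 305.5]
tool_rot: [[0.13, -0.991, -0.0], [-0.991, -0.13, -0.0], [0.0, 0.0, -1.0]]
contact_force: [-0.3, -0.2, 0.1]
gripper_width: 0.242
```

```bash
cat >> h.py <<'E'
def circ(C,a0,step,n,r=50):
    """rows: tool-frame xy shifts following circle centre C from world angle a0 in steps (deg), relative to pose at a0"""
    R=Rdown(-82.5); 
    for i in range(1,n+1):
        a=np.radians(a0+step*i);b=np.radians(a0)
        d=r*np.array([np.cos(a)-np.cos(b),np.sin(a)-np.sin(b),0]); print(i,a0+step*i,(R.T@d)[:2].round(1).tolist())
E
python3 - <<'E'
from h import *
plan((530.4,97,142),-82.5)
s=readout.read_state();print(s["gripper_width"]*87,s["ft_torque"])
circ(None,-74.8,-10,8)
E
```

```text
shift [ 0.4 -0.2 -0.5] rot [ 0.01 -0.   -0.  ] cur grasp [530.2  97.4 141.5] t 14.03 F [-0.3 -0.2  0.1]
21.04517706761534 [0.13270053 0.05172827 0.03531307]
1 -84.8 [0.4, 8.7]
2 -94.8 [-0.7, 17.4]
3 -104.8 [-3.3, 25.7]
4 -114.8 [-7.3, 33.4]
5 -124.8 [-12.6, 40.3]
6 -134.8 [-19.0, 46.3]
7 -144.8 [-26.3, 51.0]
8 -154.8 [-34.3, 54.3]
```

Request:
arm_command([
  [12, 0.4, 8.7, 0, 0, 0, 0],
  [12, -0.7, 17.4, 0, 0, 0, 0],
  [12, -3.3, 25.7, 0, 0, 0, 0],
  [12, -7.3, 33.4, 0, 0, 0, 0],
  [12, -12.6, 40.3, 0, 0, 0, 0],
  [12, -19, 46.3, 0, 0, 0, 0],
  [12, -26.3, 51, 0, 0, 0, 0],
  [12, -34.3, 54.3, 0, 0, 0, 0],
  [12, -34.3, 54.3, 0, 0, 0, 0],
  [12, -34.3, 54.3, 0, 0, 0, 0],
])

```text
time: 15.28
position: [471.5, 124.6, 305.5]
tool_rot: [[0.131, -0.991, -0.001], [-0.991, -0.131, 0.0], [-0.0, 0.001, -1.0]]
contact_force: [-3.8, 0.8, 1.9]
gripper_width: 0.244
```

```bash
cat >> h.py <<'E'
def st(C=(517.5,145.3)):
    s=readout.read_state(); g=s["position"]+s["tool_rot"][:,2]*164; d=g[:2]-C
    print("grasp",g.round(2),"r",np.hypot(*d).round(2),"ang",np.degrees(np.arctan2(d[1],d[0])).round(2),"F",s["contact_force"].round(1),"t",round(s["time"],2),"w",round(s["gripper_width"]*87,2))
    open("log.txt","a").write(" ".join(map(str,g))+"\n")
E
python3 - <<'E'
from h import *
st()
circ(None,-154.8,-10,15)
E
```

```text
grasp [471.24 124.56 141.51] r 50.7 ang -155.86 F [-3.8  0.8  1.9] t 15.28 w 21.24
1 -164.8 [-8.5, 1.9]
2 -174.8 [-17.2, 2.3]
3 -184.8 [-25.9, 1.2]
4 -194.8 [-34.2, -1.4]
5 -204.8 [-41.9, -5.4]
6 -214.8 [-48.9, -10.7]
7 -224.8 [-54.8, -17.1]
8 -234.8 [-59.5, -24.4]
9 -244.8 [-62.8, -32.4]
10 -254.8 [-64.8, -40.9]
11 -264.8 [-65.2, -49.6]
12 -274.8 [-64.1, -58.3]
13 -284.8 [-61.5, -66.6]
14 -294.8 [-57.5, -74.4]
15 -304.8 [-52.2, -81.3]
```

Request:
arm_command([
  [12, -8.5, 1.9, 0, 0, 0, 0],
  [12, -17.2, 2.3, 0, 0, 0, 0],
  [12, -25.9, 1.2, 0, 0, 0, 0],
  [12, -34.2, -1.4, 0, 0, 0, 0],
  [12, -41.9, -5.4, 0, 0, 0, 0],
  [12, -48.9, -10.7, 0, 0, 0, 0],
  [12, -54.8, -17.1, 0, 0, 0, 0],
  [12, -59.5, -24.4, 0, 0, 0, 0],
  [12, -62.8, -32.4, 0, 0, 0, 0],
  [12, -62.8, -32.4, 0, 0, 0, 0],
  [12, -62.8, -32.4, 0, 0, 0, 0],
])

```text
time: 16.65
position: [496.7, 191.2, 305.6]
tool_rot: [[0.13, -0.991, 0.003], [-0.991, -0.13, 0.002], [-0.001, -0.003, -1.0]]
contact_force: [1.4, 1.6, -2.9]
gripper_width: 0.247
```

Run:
```python
from h import *
st()
circ(None,-244.8,-10,11)
```

```text
grasp [497.1  191.49 141.58] r 50.49 ang 113.83 F [ 1.4  1.6 -2.9] t 16.65 w 21.48
1 -254.8 [-1.9, -8.5]
2 -264.8 [-2.3, -17.2]
3 -274.8 [-1.2, -25.9]
4 -284.8 [1.4, -34.2]
5 -294.8 [5.4, -41.9]
6 -304.8 [10.7, -48.9]
7 -314.8 [17.1, -54.8]
8 -324.8 [24.4, -59.5]
9 -334.8 [32.4, -62.8]
10 -344.8 [40.9, -64.8]
11 -354.8 [49.6, -65.2]
```

Request:
arm_command([
  [12, -1.9, -8.5, 0, 0, 0, 0],
  [12, -2.3, -17.2, 0, 0, 0, 0],
  [12, -1.2, -25.9, 0, 0, 0, 0],
  [12, 1.4, -34.2, 0, 0, 0, 0],
  [12, 5.4, -41.9, 0, 0, 0, 0],
  [12, 10.7, -48.9, 0, 0, 0, 0],
  [12, 17.1, -54.8, 0, 0, 0, 0],
  [12, 24.4, -59.5, 0, 0, 0, 0],
  [12, 32.4, -62.8, 0, 0, 0, 0],
  [12, 32.4, -62.8, 0, 0, 0, 0],
  [12, 32.4, -62.8, 0, 0, 0, 0],
])

```text
time: 18.02
position: [562.4, 166.2, 305.5]
tool_rot: [[0.13, -0.991, -0.0], [-0.991, -0.13, -0.001], [0.001, 0.001, -1.0]]
contact_force: [-3.6, -3.7, 1.6]
gripper_width: 0.244
```

Run:
```python
from h import *
st()
circ(None,-334.8,-3,10)
```

```text
grasp [562.3  165.99 141.53] r 49.35 ang 24.79 F [-3.6 -3.7  1.6] t 18.02 w 21.19
1 -337.8 [2.5, -0.7]
2 -340.8 [5.1, -1.3]
3 -343.8 [7.6, -1.8]
4 -346.8 [10.2, -2.1]
5 -349.8 [12.8, -2.3]
6 -352.8 [15.5, -2.4]
7 -355.8 [18.1, -2.3]
8 -358.8 [20.7, -2.1]
9 -361.8 [23.3, -1.7]
10 -364.8 [25.9, -1.2]
```

Request:
arm_command([
  [12, 2.5, -0.7, 0, 0, 0, 0],
  [12, 5.1, -1.3, 0, 0, 0, 0],
  [12, 7.6, -1.8, 0, 0, 0, 0],
  [12, 10.2, -2.1, 0, 0, 0, 0],
  [12, 12, -2.2, 0, 0, 0, 0],
  [12, 12, -2.2, 0, 0, 0, 0],
  [12, 12, -2.2, 0, 0, 0, 0],
])

```text
time: 18.9
position: [565.7, 155.8, 305.5]
tool_rot: [[0.131, -0.991, -0.001], [-0.991, -0.131, 0.001], [-0.001, 0.001, -1.0]]
contact_force: [-5.3, -0.4, 3.1]
gripper_width: 0.246
```

Run:
```python
from h import *
st()
```

```text
grasp [565.59 155.89 141.5 ] r 49.24 ang 12.42 F [-5.3 -0.4  3.1] t 18.9 w 21.4
```

Request:
arm_command([
  [12, 1, -0.1, 0, 0, 0, 0],
  [12, 2, -0.2, 0, 0, 0, 0],
  [12, 2, -0.2, 0, 0, 0, 0],
  [12, 2, -0.2, 0, 0, 0, 0],
])

```text
time: 19.4
position: [566.1, 153.9, 305.5]
tool_rot: [[0.131, -0.991, -0.001], [-0.991, -0.131, 0.001], [-0.001, 0.001, -1.0]]
contact_force: [-5.6, 0.6, 3.0]
gripper_width: 0.241
```

Run:
```python
from h import *
st()
```

```text
grasp [565.95 154.02 141.49] r 49.23 ang 10.2 F [-5.6  0.6  3. ] t 19.4 w 20.96
```

Request:
arm_command([
  [12, 1, 0, 0, 0, 0, 0],
  [12, 2, 0, 0, 0, 0, 0],
  [12, 2, 0, 0, 0, 0, 0],
  [12, 2, 0, 0, 0, 0, 0],
])

```text
time: 19.9
position: [566.3, 152.2, 305.5]
tool_rot: [[0.131, -0.991, -0.001], [-0.991, -0.131, 0.001], [-0.001, 0.0, -1.0]]
contact_force: [-6.0, 1.6, 3.3]
gripper_width: 0.245
```

Run:
```python
from h import *
st()
```

```text
grasp [566.2  152.39 141.49] r 49.21 ang 8.28 F [-6.   1.6  3.3] t 19.9 w 21.31
```

Request:
arm_command([
  [12, 1, 0, 0, 0, 0, 0],
  [12, 2, 0, 0, 0, 0, 0],
  [12, 2, 0, 0, 0, 0, 0],
  [12, 2, 0, 0, 0, 0, 0],
])

```text
time: 20.4
position: [566.3, 151.5, 305.5]
tool_rot: [[0.131, -0.991, -0.0], [-0.991, -0.131, 0.004], [-0.004, -0.0, -1.0]]
contact_force: [-7.8, 7.8, 3.5]
gripper_width: 0.242
```

Run:
```python
from h import *
st()
```

```text
grasp [566.28 152.17 141.52] r 49.26 ang 8.02 F [-7.8  7.8  3.5] t 20.4 w 21.05
```

Request:
arm_command([
  [12, 0.7, 0, 0, 0, 0, 0],
  [12, 1.2, 0, 0, 0, 0, 0],
  [12, 1.2, 0, 0, 0, 0, 0],
  [12, 1.2, 0, 0, 0, 0, 0],
])

```text
time: 20.9
position: [566.3, 151.1, 305.5]
tool_rot: [[0.131, -0.991, 0.0], [-0.991, -0.131, 0.006], [-0.006, -0.001, -1.0]]
contact_force: [-9.0, 10.5, 4.0]
gripper_width: 0.241
```

Run:
```python
from h import *
st(); s=readout.read_state();c=cams.snapshot("wrist");np.save("w10.npy",dict(c=c,s=s),allow_pickle=True)
cv2.imwrite("pics/w10.png",cv2.convertScaleAbs(c["frame"][:,:,::-1],alpha=1.3))
k=cams.snapshot("scene");np.save("sc10.npy",k["frame"])
b=cv2.resize(k["frame"][180:290,260:460],None,fx=3,fy=3,interpolation=cv2.INTER_CUBIC);cv2.imwrite("pics/s10.png",b[:,:,::-1])
```

```text
grasp [566.28 152.06 141.49] r 49.24 ang 7.89 F [-9.  10.5  4. ] t 20.9 w 20.99
```

View pics/s10.png

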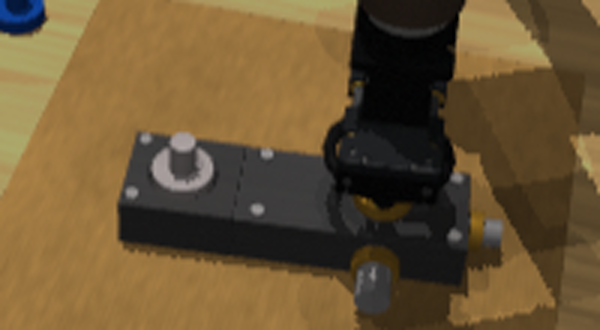

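View pics/w10.png

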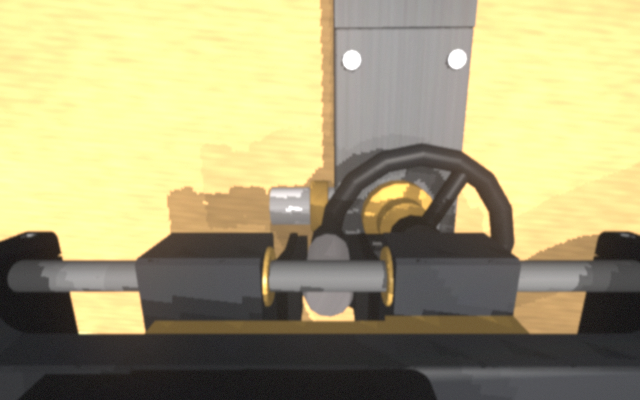

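Run:
```python
from h import *
from scipy.optimize import least_squares
P=np.loadtxt("log.txt")[:,:2]; P=np.vstack([P,[530.2,97.4]])
r=least_squares(lambda q:np.hypot(*(P-q[:2]).T)-50,[517,145]);print(r.x,r.fun.round(2))
a=np.arctan2(152.3-r.x[1],566.28-r.x[0]);print(np.degrees(a))
R=Rdown(-82.5)
C=r.x
cur=np.array([566.28,152.06+0]) 
for i in range(1,37):
    b=a+np.radians(10*i); d=50*np.array([np.cos(b)-np.cos(a),np.sin(b)-np.sin(a),0]); print(10*i,(R.T@d)[:2].round(1).tolist())
```

```text
[516.68574139 145.50688871] [ 0.04 -0.02  0.   -0.   -0.01 -0.01  0.03  0.02 -0.03]
7.799481661066897
10 [-8.7, 0.8]
20 [-17.1, 3.1]
30 [-25.0, 6.8]
40 [-32.1, 11.9]
50 [-38.2, 18.1]
60 [-43.2, 25.2]
70 [-46.8, 33.1]
80 [-49.0, 41.6]
90 [-49.7, 50.3]
100 [-48.9, 58.9]
110 [-46.6, 67.3]
120 [-42.9, 75.2]
130 [-37.9, 82.3]
140 [-31.7, 88.5]
150 [-24.5, 93.4]
160 [-16.6, 97.1]
170 [-8.2, 99.3]
180 [0.5, 100.0]
190 [9.2, 99.2]
200 [17.6, 96.9]
210 [25.5, 93.2]
220 [32.6, 88.1]
230 [38.7, 81.9]
240 [43.7, 74.8]
250 [47.3, 66.9]
260 [49.5, 58.4]
270 [50.3, 49.7]
280 [49.5, 41.1]
290 [47.2, 32.7]
300 [43.4, 24.8]
310 [38.4, 17.7]
320 [32.2, 11.5]
330 [25.0, 6.6]
340 [17.1, 2.9]
350 [8.7, 0.7]
360 [0.0, -0.0]
```

The stop is confirmed: force climbs while the handle stands still at 7.8°, right on the manifold's +x side. A circle fit puts the axis at (516.7, 145.5) with residuals under 0.05 mm. Now opening two turns.

Request:
arm_command([
  [12, -11.7, 2.8, 0, 0, 0, 0],
  [12, -20.1, 5.1, 0, 0, 0, 0],
  [12, -28, 8.8, 0, 0, 0, 0],
  [12, -35.1, 13.9, 0, 0, 0, 0],
  [12, -41.2, 20.1, 0, 0, 0, 0],
  [12, -46.2, 27.2, 0, 0, 0, 0],
  [12, -49.8, 35.1, 0, 0, 0, 0],
  [12, -52, 43.6, 0, 0, 0, 0],
  [12, -52.7, 52.3, 0, 0, 0, 0],
  [12, -51.9, 60.9, 0, 0, 0, 0],
  [12, -49.6, 69.3, 0, 0, 0, 0],
  [12, -45.9, 77.2, 0, 0, 0, 0],
  [12, -40.9, 84.3, 0, 0, 0, 0],
  [12, -34.7, 90.5, 0, 0, 0, 0],
  [12, -27.5, 95.4, 0, 0, 0, 0],
  [12, -19.6, 99.1, 0, 0, 0, 0],
  [12, -11.2, 101.3, 0, 0, 0, 0],
  [12, -2.5, 102, 0, 0, 0, 0],
  [12, -2.5, 102, 0, 0, 0, 0],
])

```text
time: 23.38
position: [466.7, 136.6, 305.6]
tool_rot: [[0.13, -0.992, 0.003], [-0.992, -0.13, 0.001], [-0.0, -0.003, -1.0]]
contact_force: [7.9, -0.7, -7.8]
gripper_width: 0.244
```

Run:
```python
from h import *
st((516.69,145.51)); print(readout.read_state()["tool_rot"].round(4))
```

```text
grasp [467.19 136.74 141.63] r 50.27 ang -169.95 F [ 7.9 -0.7 -7.8] t 23.38 w 21.23
[[ 1.299e-01 -9.915e-01  2.900e-03]
 [-9.915e-01 -1.299e-01  6.000e-04]
 [-2.000e-04 -3.000e-03 -1.000e+00]]
```

Request:
arm_command([
  [12, 7.2, -2.3, 0, 0, 0, 0],
  [12, 15.6, -4.6, 0, 0, 0, 0],
  [12, 23.5, -8.3, 0, 0, 0, 0],
  [12, 30.6, -13.4, 0, 0, 0, 0],
  [12, 36.7, -19.6, 0, 0, 0, 0],
  [12, 41.7, -26.7, 0, 0, 0, 0],
  [12, 45.3, -34.6, 0, 0, 0, 0],
  [12, 47.5, -43.1, 0, 0, 0, 0],
  [12, 48.2, -51.8, 0, 0, 0, 0],
  [12, 47.4, -60.4, 0, 0, 0, 0],
  [12, 45.1, -68.8, 0, 0, 0, 0],
  [12, 41.4, -76.7, 0, 0, 0, 0],
  [12, 36.4, -83.8, 0, 0, 0, 0],
  [12, 30.2, -90, 0, 0, 0, 0],
  [12, 23, -94.9, 0, 0, 0, 0],
  [12, 15.1, -98.6, 0, 0, 0, 0],
  [12, 6.7, -100.8, 0, 0, 0, 0],
  [12, -2, -101.5, 0, 0, 0, 0],
  [12, -2, -101.5, 0, 0, 0, 0],
])

```text
time: 25.75
position: [565.9, 153.6, 305.5]
tool_rot: [[0.131, -0.991, 0.0], [-0.991, -0.131, 0.001], [-0.001, -0.0, -1.0]]
contact_force: [-4.7, 1.9, 2.4]
gripper_width: 0.242
```

Run:
```python
from h import *
st((516.69,145.51)); print(readout.read_state()["tool_rot"].round(4)[:,2])
```

```text
grasp [565.94 153.82 141.53] r 49.95 ang 9.57 F [-4.7  1.9  2.4] t 25.75 w 21.09
[ 2.0e-04  1.3e-03 -1.0e+00]
```

Request:
arm_command([
  [12, -7.2, 1.3, 0, 0, 0, 0],
  [12, -15.6, 3.6, 0, 0, 0, 0],
  [12, -23.5, 7.3, 0, 0, 0, 0],
  [12, -30.6, 12.4, 0, 0, 0, 0],
  [12, -36.7, 18.6, 0, 0, 0, 0],
  [12, -41.7, 25.7, 0, 0, 0, 0],
  [12, -45.3, 33.6, 0, 0, 0, 0],
  [12, -47.5, 42.1, 0, 0, 0, 0],
  [12, -48.2, 50.8, 0, 0, 0, 0],
  [12, -47.4, 59.4, 0, 0, 0, 0],
  [12, -45.1, 67.8, 0, 0, 0, 0],
  [12, -41.4, 75.7, 0, 0, 0, 0],
  [12, -36.4, 82.8, 0, 0, 0, 0],
  [12, -30.2, 89, 0, 0, 0, 0],
  [12, -23, 93.9, 0, 0, 0, 0],
  [12, -15.1, 97.6, 0, 0, 0, 0],
  [12, -6.7, 99.8, 0, 0, 0, 0],
  [12, 2, 100.5, 0, 0, 0, 0],
  [12, 2, 100.5, 0, 0, 0, 0],
])

```text
time: 28.12
position: [467.3, 136.5, 305.6]
tool_rot: [[0.13, -0.992, 0.001], [-0.992, -0.13, -0.001], [0.001, -0.0, -1.0]]
contact_force: [4.0, -0.9, -4.0]
gripper_width: 0.241
```

Run:
```python
from h import *
st((516.69,145.51)); print(readout.read_state()["tool_rot"].round(4)[:,2])
```

```text
grasp [467.34 136.3  141.55] r 50.2 ang -169.43 F [ 4.  -0.9 -4. ] t 28.12 w 20.93
[ 5.0e-04 -1.2e-03 -1.0e+00]
```

Request:
arm_command([
  [12, 6.3, -1.3, 0, 0, 0, 0],
  [12, 14.7, -3.6, 0, 0, 0, 0],
  [12, 22.6, -7.3, 0, 0, 0, 0],
  [12, 29.7, -12.4, 0, 0, 0, 0],
  [12, 35.8, -18.6, 0, 0, 0, 0],
  [12, 40.8, -25.7, 0, 0, 0, 0],
  [12, 44.4, -33.6, 0, 0, 0, 0],
  [12, 46.6, -42.1, 0, 0, 0, 0],
  [12, 47.3, -50.8, 0, 0, 0, 0],
  [12, 46.5, -59.4, 0, 0, 0, 0],
  [12, 44.2, -67.8, 0, 0, 0, 0],
  [12, 40.5, -75.7, 0, 0, 0, 0],
  [12, 35.5, -82.8, 0, 0, 0, 0],
  [12, 29.3, -89, 0, 0, 0, 0],
  [12, 22.1, -93.9, 0, 0, 0, 0],
  [12, 14.2, -97.6, 0, 0, 0, 0],
  [12, 6, -99.8, 0, 0, 0, 0],
  [12, 1, -100.4, 0, 0, 0, 0],
  [12, 1, -100.4, 0, 0, 0, 0],
  [12, 1, -100.4, 0, 0, 0, 0],
])

```text
time: 30.62
position: [566.2, 150.2, 305.6]
tool_rot: [[0.131, -0.991, 0.0], [-0.991, -0.131, 0.002], [-0.001, -0.001, -1.0]]
contact_force: [-0.1, 2.2, -0.0]
gripper_width: 0.242
```

Run:
```python
from h import *
st((516.69,145.51)); print(readout.read_state()["tool_rot"].round(4)[:,2])
```

```text
grasp [566.32 150.49 141.57] r 49.88 ang 5.73 F [-0.1  2.2 -0. ] t 30.62 w 21.08
[ 5.0e-04  1.6e-03 -1.0e+00]
```

Request:
arm_command([
  [12, -1, 0, 0, 0, 0, 0],
  [12, -1.9, 0, 0, 0, 0, 0],
  [12, -1.9, 0, 0, 0, 0, 0],
  [12, -1.9, 0, 0, 0, 0, 0],
  [12, -1.9, 0, 0, 0, 0, 0],
])

```text
time: 31.25
position: [566.2, 151.2, 305.6]
tool_rot: [[0.13, -0.991, 0.0], [-0.991, -0.13, -0.0], [0.0, 0.0, -1.0]]
contact_force: [1.3, -2.5, -1.0]
gripper_width: 0.241
```

Run:
```python
from h import *
st((516.69,145.51)); s=readout.read_state();print(s["tool_rot"].round(4)[:,2])
c=cams.snapshot("wrist");d=np.load("w10.npy",allow_pickle=True).item()
cv2.imwrite("pics/w11.png",cv2.convertScaleAbs(np.vstack([d["c"]["frame"][130:330,240:540],c["frame"][130:330,240:540]])[:,:,::-1],alpha=1.6))
np.save("w11.npy",dict(c=c,s=s),allow_pickle=True)
```

```text
grasp [566.25 151.17 141.58] r 49.88 ang 6.52 F [ 1.3 -2.5 -1. ] t 31.25 w 20.95
[ 0.e+00 -2.e-04 -1.e+00]
```

View pics/w11.png

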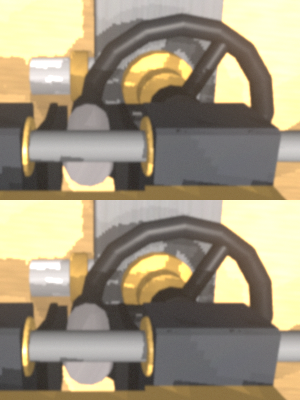

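Request:
arm_command([
  [12, -1.3, 0, 0, 0, 0, 0],
  [12, -1.3, 0, 0, 0, 0, 0],
  [12, -1.3, 0, 0, 0, 0, 0],
  [12, -1.3, 0, 0, 0, 0, 0],
])

```text
time: 31.8
position: [566.0, 152.8, 305.6]
tool_rot: [[0.131, -0.991, -0.0], [-0.991, -0.131, 0.0], [-0.0, -0.0, -1.0]]
contact_force: [0.8, -1.1, 0.4]
gripper_width: 0.241
```

Run:
```python
from h import *
st((516.69,145.51)); s=readout.read_state();print(s["tool_rot"].round(4)[:,2])
```

```text
grasp [566.01 152.79 141.56] r 49.85 ang 8.4 F [ 0.8 -1.1  0.4] t 31.8 w 20.95
[-0.e+00  1.e-04 -1.e+00]
```

Request:
arm_command([
  [12, 0.8, 0, 0, 0, 0, 0],
  [12, 0.8, 0, 0, 0, 0, 0],
  [12, 0.8, 0, 0, 0, 0, 0],
  [12, 0.8, 0, 0, 0, 0, 0],
])

```text
time: 32.3
position: [566.1, 152.2, 305.6]
tool_rot: [[0.131, -0.991, 0.0], [-0.991, -0.131, 0.0], [-0.0, -0.0, -1.0]]
contact_force: [-0.3, 2.1, -0.2]
gripper_width: 0.244
```

Run:
```python
from h import *
st((516.69,145.51))
s=readout.read_state();c=cams.snapshot("wrist")
np.save("w12.npy",dict(c=c,s=s),allow_pickle=True)
d=np.load("w10.npy",allow_pickle=True).item()
g=lambda f:cv2.cvtColor(f,cv2.COLOR_RGB2GRAY).astype(np.float32)
for n,(v0,v1,u0,u1) in dict(handle=(225,262,300,355),wheel=(140,232,350,515),handlebot=(288,325,300,355)).items():
    a=g(d["c"]["frame"])[v0:v1,u0:u1];b=g(c["frame"])[v0:v1,u0:u1]
    print(n,cv2.phaseCorrelate(a,b,cv2.createHanningWindow(a.shape[::-1],cv2.CV_32F)))
cv2.imwrite("pics/w12.png",cv2.convertScaleAbs(np.hstack([cv2.resize(x["frame"][130:330,260:420],None,fx=2.4,fy=2.4) for x in(d["c"],c)])[:,:,::-1],alpha=1.6))
k=cams.snapshot("scene");t=cams.snapshot("top")
cv2.imwrite("pics/s12.png",k["frame"][:,:,::-1]);cv2.imwrite("pics/t12.png",cv2.convertScaleAbs(t["frame"][:,:,::-1],alpha=1.6))
```

```text
grasp [566.12 152.22 141.55] r 49.88 ang 7.73 F [-0.3  2.1 -0.2] t 32.3 w 21.22
handle ((-0.29225763190306253, -0.6547073293886037), 0.9651139875253042)
wheel ((-0.37448286483473225, 0.10095520385057455), 0.9907293690575494)
handlebot ((-0.33645408599469206, -1.068014779828264), 0.9716250717639923)
```

View pics/w12.png

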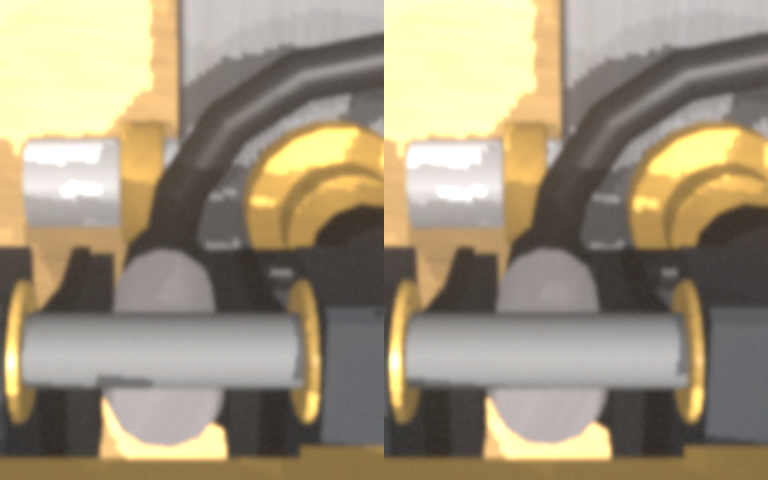

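View pics/s12.png

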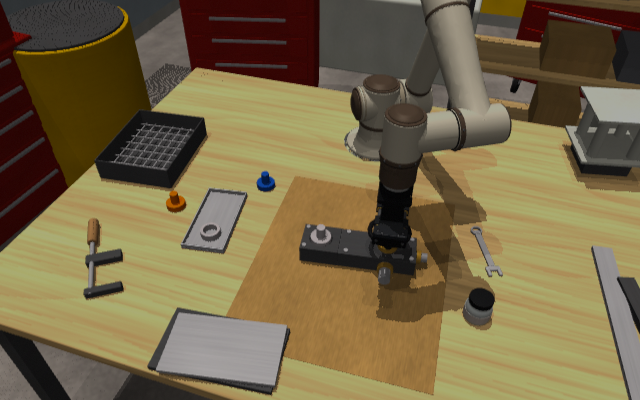

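View pics/t12.png

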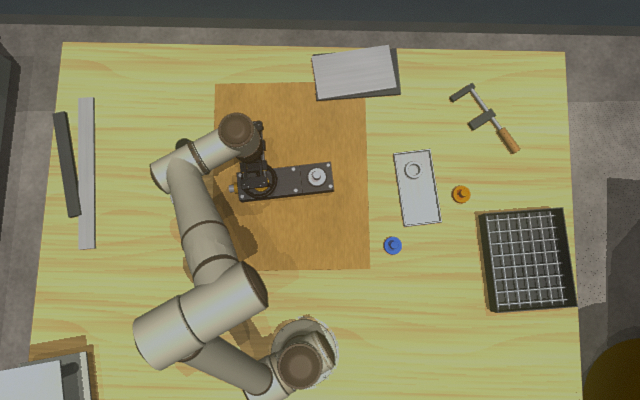

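Run:
```python
from h import *
st((516.69,145.51)); print(robot.sign_off())
```

```text
grasp [566.14 152.04 141.55] r 49.87 ang 7.52 F [-0.4  2.7  0.7] t 32.45 w 21.09
the job is handed in; nothing more can be done
None
```

I handed the job in at about 32.5 s of the 72 s allowed. The cap is seated and released, the valve is backed off two turns from its stop, and the gripper is still holding the handle.

- **Cap:** The bare aluminium cap went from the tray into the port without touching the rim. It stopped at the expected home height with the push at about 9 N. The wrist view after release showed it centred with an even gap all round. In the last scene and top pictures it was still seated.
- **Valve closed:** I turned it clockwise by the handle until it hit the stop. The handle stood still at 7.8°, on the manifold's +x side, while the force rose to about 10 N.
- **Valve backed off:** I opened it two turns, with a small overshoot of 0.6° at the end that I nudged back. The arm read 7.7°, then 7.5° just before hand-in, against 7.8° at the stop. Comparing wrist pictures at the stop and at the end showed the handle about 0.3 mm different in the grip. I estimate the two turns are right to within about half a degree, a little short if anything.
- **Other things:** The collar, spanner, grease jar and the coloured look-alikes are where they were in the last pictures. No check failed. The only disagreements were offsets of a few millimetres between camera views early on, which I resolved with the wrist camera.

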